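# Fit the spindle to the cheese shaver

### The job

Take the square-shafted steel spindle out of the wooden rest and fit it in the steel boss of the round cheese-shaver board: tip the foot in edge-first, the spindle leaning about 20 degrees with its low edge down inside the bore, then straighten it and slide it fully home, upright with its collar flat on the boss, and let go. The fit is close and the bore is not exactly at the board's centre, so feel your way in gently, never forcing the spindle against the boss, and leave the other things where they are.

Things in the scene. Friction and masses are not known exactly. Their poses are not given: they have to be found in the camera images.
- spindle: Steel spindle, 98 mm, 0.13-0.27 kg. Up from the foot: round shank 16 mm in diameter, 26 mm long, 1 mm foot chamfer; round collar 30 mm in diameter, 6 mm thick; square shaft 16 x 16 mm, 66 mm long, to grip. Origin: centre of the foot's flat end; z up the spindle, x and y square to the shaft's faces. Starts upright in a pocket of the rest, collar on top, x within 0.3 rad of the rest's x.
- board: Round wooden board of the cheese shaver, 220 mm in diameter, 20 mm thick, fixed. Origin: centre of its underside, z up. Near its centre stands a fixed round steel boss, 46 mm in diameter, with an upright round bore in its middle, 17 mm in diameter and 28 mm deep, sharp-rimmed. With the spindle home, the collar rests on the boss and the spindle's origin is 22 mm above this origin.
- boss_top (a point): Point over the board's centre at the height of the boss's flat top (the bore's mouth), 48 mm above the counter; turns with the board. NOT the bore's centre: boss and bore sit 5 mm off this point, in a level direction that differs each time and is not measured. More than 30 N between spindle and boss counts as forcing.
- rest: Dark wooden rest, a block 56 x 210 x 40 mm, fixed. Origin at the centre of its underside, x across, y along the row, z up. Three square pockets 20 x 20 mm, 34 mm deep, at y = -70, 0 and +70 mm hold the spindle, the trier and the spike in any order.
- trier: Cheese trier standing in the rest: thin steel rod with a wooden cross handle 60 mm long and 18 mm thick on top, 84 mm tall overall. Origin at the foot, z up. Leave it alone.
- spike: Cheese spike standing in the rest: steel foot and a turned round wooden knob, 92 mm tall overall, at most 26 mm wide. Origin at the foot, z up. Leave it alone.
- cheese_brown: Brown cheese wheel, 104 mm in diameter, 62 mm tall. Origin at the centre of its underside. Leave it alone.
- cheese_pale: Small pale cheese, 80 mm in diameter, 45 mm tall. Origin at the centre of its underside. Leave it alone.
- cheese_dark: Dark cheese wheel, 100 mm in diameter, 55 mm tall. Origin at the centre of its underside. Leave it alone.
- blade: The shaver's steel blade arm lying on the counter, 110 x 35 mm, with an upright wooden knob 52 mm high. Origin at the middle of its underside. Leave it alone.
- knife: Cheese knife lying flat, 250 mm long. Origin near its middle, x towards the point. Leave it alone.
There are look-alikes about, which are no part of the job. Leave any purple look-alike of the spindle alone. Leave any turquoise look-alike of the board alone.

How it is judged:
By the outcome, as a careful person would: the job done as asked, in the order asked, and still so for the second after the job is handed in, with the robot touching nothing.
It also fails if it takes over 72 s, if anything falls off the work surface, if the arm or the gripper's body presses on something with over 40 N, if the wrist force passes 120 N, or if a joint passes its speed limit or range.

### The arm

A 6-joint arm with a two-finger parallel gripper is mounted at the origin on the work surface. World frame = base frame: x ahead of the robot, y to its left, z up, the work surface at z = 0. Lengths are in mm, angles in rad, forces in N, time in s.
With the tool pointing down it reaches from about 375 to 900 mm from the base axis. Payload 3.1 kg.
Tool frame: the origin (TCP) lies at the very end of the fingers, on their centre line; the grasp point (between the pads) lies 19 mm behind it; z points along the fingers, y is the line along which they close (so a half turn about z gives the same grasp; the last joint's range is limited). The gripper opens to 85 mm and grips with 20 to 120 N. Pads are 22 mm wide; open, the fingers measure 114 mm over their backs; the gripper's body (76 mm by 85 mm) begins 54 mm behind the grasp point. The pads swing forward as they close: fully open they stand 13 mm farther back than shut.
Start: joints at [1.155, 0.527, 1.433, -0, 1.181, -0.178], TCP at [146.58, 607.545, 203.21] pointing down, gripper open.
Joint ranges: [-3.08, 3.08], [-0.75, 2.2], [0.22, 2.44], [-1.43, 4.57], [0, 2.65], [-2.85, 2.85]. Speed limits (rad/s): [2.79, 2.79, 3.14, 3.14, 3.14, 3.14].

### API

Orientations are given as a rotation vector (axis times angle).
In Python, from cell import bot gives the robot as it stands.
- The arm moves only by the shell command python3 -m jog 'ROWS' [FORCE]. ROWS is a JSON object whose one key "moves" holds a list of rows, each an object with "dp": the shift along the tool's x, y, z in cm, a list of three; "twist": the turn, a rotation vector about the tool's x, y, z in degrees, a list of three; "gripper": the finger opening in cm, from 0 to 8.54. A call has exactly 8 rows; each row is the pose to reach, as a shift and turn from the pose commanded when the call began, along the tool's axes at that moment; what a row does not reach only later rows make up. A row lasts 1/10 s, in which the tool goes at most 50 mm and 8.59 degrees, less where a joint would pass 70% of its speed; a pose out of reach is approached as far as the arm can. A call with a gripper value outside its range is refused whole. The fingers move at their own pace and stop on an object; FORCE is the grip in N (left out, the last holds). Time passes only in rows, so rows that repeat a pose let the fingers close, or fill a call up. It gives the time, the measured TCP pose, the force, the opening and the grip force at its end, in the units of the state.
- bot.state(): the state, without advancing time (a new reading comes with each control period).
- bot.snapshot(name): name is "scene" or "top"; returns a dict with "pixels" (480x640x3 uint8, blue, green, red), "mtx" (3x3 intrinsics, pixels), "view" (4x4, takes a point from world to camera coordinates). Camera axes: x right, y up, looking along -z (the intrinsics and any distortion apply to the point x, -y, -z); pixel columns grow to the right and rows downward; lengths in mm; the calibration is good to about 2 mm. A picture is of the moment at which its call begins. There is no depth.
- bot.close_job(): hands the job in; it is judged then, once.
The state is a dict: "time": time; "joint_pos": joint angles; "joint_velocities": joint speeds; "joint_efforts": joint torques, N m; "position": TCP position; "ee_rot": TCP orientation; "wrist_force": force on the tool from outside, world axes, zero at the start; "torque": the same for the moment, N m; "finger_gap": finger opening in mm; "gripper_force": force on a finger pad.
Only numpy, scipy, OpenCV 4.12 (cv2) and the standard library are available. Lean on these libraries where they do the work, as an engineer would, in place of code of your own. Each camera call takes 0.05 s, during which the arm holds its last target. There are 200 camera calls.

## Working session

There is one attempt and no reset: what is moved stays moved. The work goes in short steps, Python scripts to look and compute and a shell command to move; the robot and the scene stay as the last step left them, time stands still between calls to the robot, and variables do not carry over. Pictures are saved under pics/ and viewed, at most 10 in all, crops included, and the job is handed in when it is done.

```bash
ls; mkdir -p pics; python3 - <<'E'
from cell import bot
import cv2,pickle
d={}
for n in("scene","top"):
    s=bot.snapshot(n); d[n]=s; cv2.imwrite(f"pics/{n}0.png",s["pixels"]); print(n,s["mtx"].tolist(),s["view"].round(3).tolist(),[k for k in s])
pickle.dump(d,open("d0.pkl","wb"))
print(bot.state())
E
```

```text
pics
scene [[531.8400571563058, 0.0, 321.71258020093444], [0.0, 531.8400571563058, 242.14250008409226], [0.0, 0.0, 1.0]] [[-0.902, 0.432, 0.011, 455.817], [-0.278, -0.6, 0.75, 133.462], [0.33, 0.673, 0.661, -1293.151], [0.0, 0.0, 0.0, 1.0]] ['pixels', 'mtx', 'view']
top [[616.8226580633919, 0.0, 316.0975248156808], [0.0, 616.8226580633919, 234.9157090578634], [0.0, 0.0, 1.0]] [[-0.013, -1.0, -0.017, 87.904], [0.996, -0.014, 0.085, -528.211], [-0.085, -0.016, 0.996, -1375.739], [0.0, 0.0, 0.0, 1.0]] ['pixels', 'mtx', 'view']
{'time': 0.1, 'joint_pos': array([ 1.15549790e+00,  5.28398015e-01,  1.43376415e+00, -2.18598662e-05,
        1.18139163e+00, -1.78466980e-01]), 'joint_velocities': array([ 0.00010742, -0.00255121, -0.00350162,  0.00011529,  0.00030188,
        0.00093803]), 'joint_efforts': array([-1.83978532e-04, -4.43305492e+01, -1.78586143e+01, -2.44926905e-04,
        3.84467203e-03, -2.06406446e-05]), 'position': array([146.31422642, 606.92145329, 202.31946204]), 'ee_rot': array([-3.71066536e-01, -3.11904189e+00,  2.95455122e-03]), 'wrist_force': array([ 0.62820614,  0.30148961, -0.76364745]), 'torque': array([-0.01265296, -0.01339844, -0.02623168]), 'gripper_force': 0.0, 'finger_gap': 85.33640485756905}
```

View pics/scene0.png

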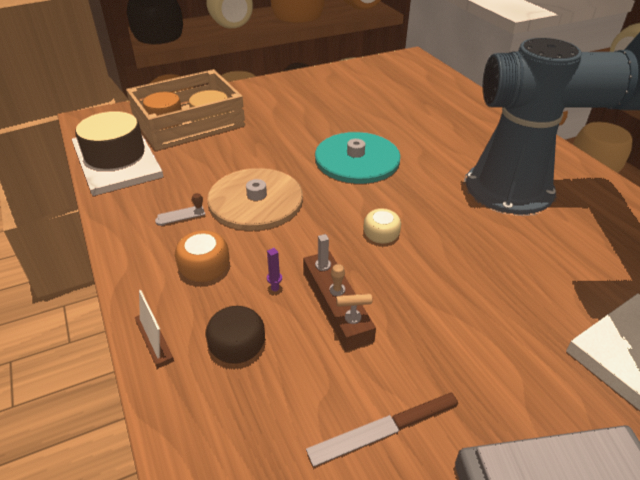

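View pics/top0.png

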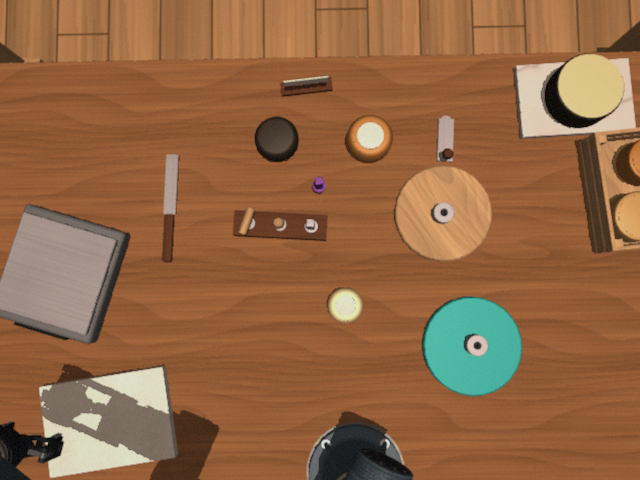

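Candidates for the spindle: the grey square shaft at scene (323,250) / top (312,226); the purple look-alike at scene (274,268) / top (319,185); the spike at scene (338,278) / top (280,224); the trier at scene (355,300) / top (246,222). I choose the grey one, in the rest's right-hand pocket in the top view. The board is the wooden one, with its boss at scene (256,190) / top (443,212), not the turquoise one at top (472,345).

```bash
cat > h.py <<'E'
import numpy as np,cv2,pickle
from scipy.spatial.transform import Rotation as R
def ray(s,u,v):
    K=s["mtx"];V=np.array(s["view"]);d=np.linalg.inv(K)@[u,v,1];d=np.array([d[0],-d[1],-d[2]])
    return -V[:3,:3].T@V[:3,3],V[:3,:3].T@d
def plane(s,u,v,z):
    o,d=ray(s,u,v);return o+d*(z-o[2])/d[2]
def proj(s,p):
    c=np.array(s["view"])@np.append(p,1);q=s["mtx"]@[c[0],-c[1],-c[2]];return q[:2]/q[2]
def tri(r1,r2):
    A=[];b=[]
    for o,d in(r1,r2):
        d=d/np.linalg.norm(d);P=np.eye(3)-np.outer(d,d);A.append(P);b.append(P@o)
    return np.linalg.lstsq(np.vstack(A),np.hstack(b),rcond=None)[0]
E
python3 - <<'E'
from h import *
d=pickle.load(open("d0.pkl","rb"));t,s=d["top"]["pixels"],d["scene"]["pixels"]
c=lambda im,u,v,w,h,f:cv2.resize(im[v-h:v+h,u-w:u+w],None,fx=f,fy=f,interpolation=cv2.INTER_CUBIC)
a=np.hstack([c(t,312,226,20,30,10)[:, :],c(t,443,212,20,30,10)]);
b=np.hstack([c(s,323,250,20,30,10),c(s,256,190,20,30,10)])
cv2.imwrite("pics/c1.png",cv2.resize(np.hstack([a[:600,:],b[:600,:]]),(800,300)))
cv2.imwrite("pics/c1.png",np.vstack([cv2.resize(a,(800,600))[:300*2]])[:600])
cv2.imwrite("pics/c2.png",cv2.resize(b,(800,600)))
# board masks
for n in d:
    im=d[n]["pixels"];hsv=cv2.cvtColor(im,cv2.COLOR_BGR2HSV)
    # rest: dark brown
    for nm,(u,v) in {"top":dict(board=(420,230),rest=(295,232)),"scene":dict(board=(230,205),rest=(345,315))}[n].items():
        print(n,nm,hsv[v,u],"table",hsv[v+60,u])
E
```

```text
scene board [ 15 129 231] table [ 12 157 158]
scene rest [  9  83 107] table [ 12 160 186]
top board [ 15 133 196] table [ 12 160 155]
top rest [ 10 164 107] table [ 12 161 152]
```

View pics/c1.png

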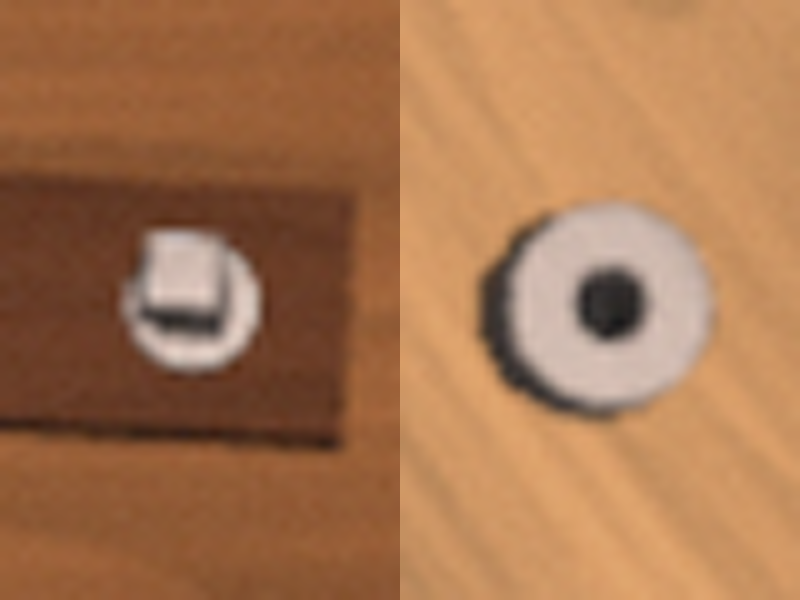

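View pics/c2.png

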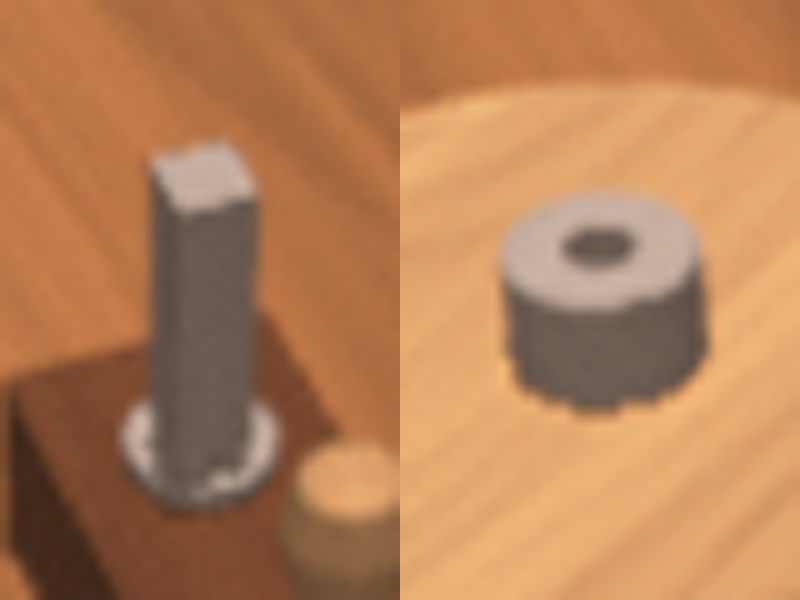

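The crops confirm the choice. Left: a square grey shaft on a round collar at top (311,224) / scene (323,240). Right: the steel boss with its bore at top (444,212.5) / scene (256,185). Now I measure both.

```bash
cat >> h.py <<'E'
def blob(im,u,v,r,smax=70,vmin=120,f=8,inv=False):
    c=im[v-r:v+r,u-r:u+r];c=cv2.resize(c,None,fx=f,fy=f,interpolation=cv2.INTER_CUBIC)
    h=cv2.cvtColor(c,cv2.COLOR_BGR2HSV);m=((h[...,1]<smax)&(h[...,2]>vmin)).astype(np.uint8)*255
    if inv: m=((h[...,2]<vmin)).astype(np.uint8)*255
    cs,_=cv2.findContours(m,cv2.RETR_LIST,cv2.CHAIN_APPROX_NONE)
    return [((k[:,0,:]+.5)/f-.5+[u-r,v-r]).astype(np.float32) for k in sorted(cs,key=cv2.contourArea,reverse=True)]
E
python3 - <<'E'
from h import *
d=pickle.load(open("d0.pkl","rb"));t,s=d["top"],d["scene"]
for n,S,(u,v) in(("top",t,(443,212)),("scene",s,(256,188))):
    print(n)
    for k in blob(S["pixels"],u,v,18)[:3]:
        if len(k)>20: e=cv2.fitEllipse(k);print("  boss",e,"world48",plane(S,*e[0],48).round(1))
    for k in blob(S["pixels"],u,v,5 if n=="scene" else 6,vmin=120,inv=True)[:2]:
        if len(k)>20: e=cv2.fitEllipse(k);print("  bore",e,"world48",plane(S,*e[0],48).round(1))
# board outline
for n,S,lo,(u,v) in(("top",t,175,(420,230)),("scene",s,195,(230,205))):
    h=cv2.cvtColor(S["pixels"],cv2.COLOR_BGR2HSV);m=((h[...,2]>lo-5)&(h[...,1]<150)&(h[...,0]>9)).astype(np.uint8)*255
    cs,_=cv2.findContours(m,cv2.RETR_EXTERNAL,cv2.CHAIN_APPROX_NONE)
    for k in cs:
        if cv2.pointPolygonTest(k,(u,v),False)>0: e=cv2.fitEllipse(cv2.convexHull(k));print(n,"board",e,plane(S,*e[0],20).round(1))
for n,S,(u,v) in(("top",t,(311,226)),("scene",s,(323,250))):
    for k in blob(S["pixels"],u,v,20)[:4]:
        a=cv2.contourArea(k)
        if a>3: print(n,"spin area",a,k.min(0),k.max(0),cv2.minAreaRect(k))
# top-face corners, read from the crops
f=lambda p,o:(np.array(p)+.5)/10-.5+o
T=[f(p,[292,196]) for p in((148,232),(222,238),(222,308),(143,300))]
P=np.array([plane(t,*p,112) for p in T]);print("shaft top",P.mean(0),np.diff(P,axis=0).round(1).tolist())
S_=[f(p,[303,220]) for p in((155,157),(232,143),(256,190),(185,212))]
P=np.array([plane(s,*p,112) for p in S_]);print("scene shaft top",P.mean(0),np.diff(P,axis=0).round(1).tolist())
for a,b in((T[0],T[1]),): pass
c=f((192,301),[292,196]);print("collar top",plane(t,*c,46)); c=f((201,440),[303,220]);print("collar scene",plane(s,*c,46))
print("tri top",tri(ray(t,*np.mean(T,0)),ray(s,*np.mean(S_,0))))
r=[plane(t,*f(p,[292,196]),40) for p in((0,180),(355,190),(345,430))];print("rest",np.round(r,1).tolist())
E
```

```text
top
  boss ((443.3910827636719, 212.10647583007812), (20.06719207763672, 20.19731330871582), 145.34510803222656) world48 [ 574.1 -203.7   48. ]
  boss ((443.5916748046875, 211.97988891601562), (7.040121078491211, 7.27352237701416), 177.64805603027344) world48 [ 574.4 -204.2   48. ]
  bore ((443.59649658203125, 211.99118041992188), (6.776942253112793, 7.026682376861572), 0.5515538454055786) world48 [ 574.4 -204.2   48. ]
scene
  boss ((255.5374755859375, 185.17950439453125), (11.734685897827148, 19.587820053100586), 85.44641876220703) world48 [ 576.4 -200.4   48. ]
  boss ((255.4908447265625, 184.1824493408203), (2.8657777309417725, 6.04136848449707), 88.46704864501953) world48 [ 575.1 -204.1   48. ]
  bore ((256.4971923828125, 191.4587860107422), (2.3621037006378174, 12.300139427185059), 86.87818908691406) world48 [ 582.8 -176.8   48. ]
  bore ((255.49850463867188, 184.039794921875), (2.991158962249756, 5.493445873260498), 87.51852416992188) world48 [ 574.9 -204.6   48. ]
top board ((443.62921142578125, 212.6779327392578), (93.38420104980469, 95.09520721435547), 112.13787078857422) [
[... 729 characters left out ...]
9765625, 265.8874816894531), (5.156285762786865, 11.23580551147461), 32.69198226928711)
scene spin area 17.4453125 [314.9375 260.0625] [318.3125 267.8125] ((316.5609436035156, 263.991455078125), (7.763640403747559, 3.240156412124634), 87.75425720214844)
shaft top [548.48869824  92.09616995 112.        ] [[-1.5, -15.7, 0.0], [-15.0, 0.2, 0.0], [2.0, 16.8, 0.0]]
scene shaft top [547.91378408  92.6273156  112.        ] [[-14.6, 2.4, 0.0], [1.8, 13.7, 0.0], [14.4, 0.0, 0.0]]
collar top [548.34905886  92.04433011  46.        ]
collar scene [548.72499211  93.5609021   46.        ]
tri top [548.16938605  92.28937424 111.84955916]
rest [[576.9, 135.0, 40.0], [573.5, 55.3, 40.0], [519.4, 58.3, 40.0]]
```

```bash
cat >> h.py <<'E'
def go(p,yaw=None,lean=(0,0,0),cur=None):
    "print dp(cm), twist(deg) from measured pose to TCP p; yaw=deg of closing axis from world y; lean=world rotvec deg applied on top"
    from cell import bot
    st=bot.state() if cur is None else cur
    C=R.from_rotvec(st["ee_rot"]);G=C if yaw is None else R.from_rotvec(np.radians(lean))*R.from_euler("z",yaw,degrees=True)*R.from_matrix(np.diag([-1,1,-1]))
    print("t",round(st["time"],2),"pos",np.round(st["position"],1),"dp",(C.inv().apply(np.array(p)-st["position"])/10).round(2),"twist",(C.inv()*G).as_rotvec(degrees=True).round(2),"F",np.round(st["wrist_force"],1),"gap",round(st["finger_gap"],1))
E
python3 - <<'E'
from h import *
go([548.2,92.2,160],-5); go([548.2,92.2,56],-5)
E
```

```text
t 0.1 pos [146.3 606.9 202.3] dp [-51.14 -40.6    4.29] twist [-0.11 -0.03 -8.57] F [ 0.6  0.3 -0.8] gap 85.3
t 0.1 pos [146.3 606.9 202.3] dp [-51.15 -40.58  14.69] twist [-0.11 -0.03 -8.57] F [ 0.6  0.3 -0.8] gap 85.3
```

```bash
python3 -m jog '{"moves":[{"dp":[-2.0,-1.6,0],"twist":[0,0,-1],"gripper":5},{"dp":[-5.5,-4.4,0],"twist":[0,0,-2],"gripper":5},{"dp":[-9,-7.2,0],"twist":[0,0,-3],"gripper":5},{"dp":[-12.7,-10.1,0],"twist":[0,0,-4],"gripper":5},{"dp":[-16.4,-13,0],"twist":[0,0,-5],"gripper":5},{"dp":[-20.1,-15.9,0],"twist":[0,0,-6],"gripper":5},{"dp":[-23.8,-18.8,0],"twist":[0,0,-7],"gripper":5},{"dp":[-27.5,-21.7,0],"twist":[0,0,-8],"gripper":5}]}' 60; python3 -c "
from h import *
go([548.2,92.2,150],-5)"
```

```text
time: 0.9
position: [363.6, 330.4, 203.0]
ee_rot: [-0.151, -3.138, 0.0]
wrist_force: [-0.0, 0.3, 0.5]
finger_gap: 49.7
gripper_force: 0.0
t 0.9 pos [363.6 330.4 203. ] dp [-20.66 -21.93   5.3 ] twist [-0.01 -0.02 -0.51] F [-0.   0.3  0.5] gap 49.7
```

```bash
python3 -m jog '{"moves":[{"dp":[-3.3,-3.5,0],"twist":[0,0,-0.5],"gripper":5},{"dp":[-6.6,-7,0],"twist":[0,0,-0.5],"gripper":5},{"dp":[-9.9,-10.5,1],"twist":[0,0,-0.5],"gripper":5},{"dp":[-13.2,-14,2],"twist":[0,0,-0.5],"gripper":5},{"dp":[-16.3,-17.3,3],"twist":[0,0,-0.5],"gripper":5},{"dp":[-18.8,-20,4],"twist":[0,0,-0.5],"gripper":5},{"dp":[-20.66,-21.93,5],"twist":[0,0,-0.5],"gripper":5},{"dp":[-20.66,-21.93,5.3],"twist":[0,0,-0.5],"gripper":5}]}'; python3 -c "
from h import *
go([548.2,92.2,55],-5)"
```

```text
time: 1.7
position: [549.5, 90.7, 148.9]
ee_rot: [0.146, 3.138, -0.001]
wrist_force: [0.2, 0.0, 0.9]
finger_gap: 50.0
gripper_force: 0.0
t 1.7 pos [549.5  90.7 148.9] dp [0.14 0.15 9.39] twist [-0.04  0.02 -0.31] F [0.2 0.  0.9] gap 50.0
```

```bash
python3 -m jog '{"moves":[{"dp":[0.14,0.15,1.5],"twist":[0,0,-0.3],"gripper":5},{"dp":[0.14,0.15,3.2],"twist":[0,0,-0.3],"gripper":5},{"dp":[0.14,0.15,4.9],"twist":[0,0,-0.3],"gripper":5},{"dp":[0.14,0.15,6.6],"twist":[0,0,-0.3],"gripper":5},{"dp":[0.14,0.15,8.2],"twist":[0,0,-0.3],"gripper":5},{"dp":[0.14,0.15,9.1],"twist":[0,0,-0.3],"gripper":5},{"dp":[0.14,0.15,9.3],"twist":[0,0,-0.3],"gripper":5},{"dp":[0.14,0.15,9.3],"twist":[0,0,-0.3],"gripper":5}]}'; python3 - <<'E'
from h import *
from cell import bot
go([548.2,92.2,55],-5)
s=bot.snapshot("scene");a=s["pixels"][170:350,220:430];s=bot.snapshot("top");b=s["pixels"][150:300,220:395]
cv2.imwrite("pics/g.png",np.hstack([cv2.resize(a,(400,343)),cv2.resize(b,(400,343))]))
E
```

```text
time: 2.5
position: [545.8, 95.8, 57.2]
ee_rot: [-0.13, -3.139, -0.0]
wrist_force: [0.6, 0.5, 0.8]
finger_gap: 49.9
gripper_force: 0.0
t 2.5 pos [545.8  95.8  57.2] dp [-0.27 -0.34  0.22] twist [ 0.   -0.02  0.26] F [0.6 0.5 0.8] gap 49.9
```

View pics/g.png

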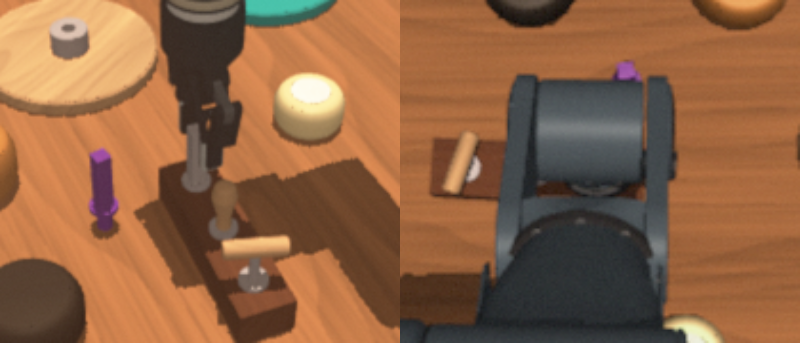

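The picture shows the fingers standing either side of the steel shaft, clear of the spike; the rest, trier, spike and purple look-alike are undisturbed.

```bash
python3 - <<'E'
from h import *
from cell import bot
for i in range(4):
    go([548.2,92.2,55],-5); bot.snapshot("top")
E
```

```text
t 2.6 pos [546.6  95.6  57.9] dp [-0.19 -0.33  0.29] twist [0.01 0.07 0.25] F [-0.7  0.2 -0.4] gap 50.1
t 2.65 pos [546.7  95.5  58. ] dp [-0.18 -0.32  0.3 ] twist [0.01 0.09 0.24] F [ 0.2 -0.8 -0.6] gap 49.6
t 2.7 pos [546.6  95.5  58. ] dp [-0.18 -0.31  0.3 ] twist [0.01 0.09 0.23] F [-0.4  0.2  0.4] gap 50.6
t 2.75 pos [546.6  95.4  58. ] dp [-0.18 -0.31  0.3 ] twist [0.   0.09 0.23] F [1.  0.5 0.7] gap 49.8
```

```bash
python3 -m jog '{"moves":[{"dp":[-0.1,-0.16,0.15],"twist":[0,0,0],"gripper":5},{"dp":[-0.18,-0.31,0.25],"twist":[0,0,0],"gripper":5},{"dp":[-0.18,-0.31,0.25],"twist":[0,0,0],"gripper":4},{"dp":[-0.18,-0.31,0.25],"twist":[0,0,0],"gripper":3},{"dp":[-0.18,-0.31,0.25],"twist":[0,0,0],"gripper":2},{"dp":[-0.18,-0.31,0.25],"twist":[0,0,0],"gripper":1},{"dp":[-0.18,-0.31,0.25],"twist":[0,0,0],"gripper":1},{"dp":[-0.18,-0.31,0.25],"twist":[0,0,0],"gripper":1}]}' 70; python3 -c "
from h import *
go([548.2,92.2,55],-5)"
```

```text
time: 3.6
position: [547.6, 92.1, 54.8]
ee_rot: [0.13, 3.139, -0.0]
wrist_force: [0.2, -0.8, 1.3]
finger_gap: 14.8
gripper_force: 68.3
t 3.6 pos [547.6  92.1  54.8] dp [-0.06  0.01 -0.02] twist [-0.01  0.    0.24] F [ 0.2 -0.8  1.3] gap 14.8
```

```bash
python3 -m jog '{"moves":[{"dp":[0,0,-0.5],"twist":[0,0,0],"gripper":1},{"dp":[0,0,-1.8],"twist":[0,0,0],"gripper":1},{"dp":[0,0,-3.4],"twist":[0,0,0],"gripper":1},{"dp":[0,0,-5.2],"twist":[0,0,0],"gripper":1},{"dp":[0,0,-7],"twist":[0,0,0],"gripper":1},{"dp":[0,-1,-8.5],"twist":[0,0,0],"gripper":1},{"dp":[0,-3,-9.3],"twist":[0,0,0],"gripper":1},{"dp":[0,-6,-9.5],"twist":[0,0,0],"gripper":1}]}'; python3 -c "
from h import *
go([574.5,-204,150],-5)"
```

```text
time: 4.4
position: [543.4, 32.9, 151.9]
ee_rot: [0.127, 3.136, 0.0]
wrist_force: [-0.3, 0.1, -2.2]
finger_gap: 14.9
gripper_force: 68.4
t 4.4 pos [543.4  32.9 151.9] dp [ -5.01 -23.36   0.2 ] twist [0.02 0.2  0.37] F [-0.3  0.1 -2.2] gap 14.9
```

```bash
python3 -m jog '{"moves":[{"dp":[-0.9,-4,0],"twist":[0,0,0],"gripper":1},{"dp":[-1.8,-8.5,0],"twist":[0,0,0],"gripper":1},{"dp":[-2.7,-13,0],"twist":[0,0,0],"gripper":1},{"dp":[-3.7,-17.3,0.5],"twist":[0,0,0],"gripper":1},{"dp":[-4.4,-20.7,1.2],"twist":[0,0,0],"gripper":1},{"dp":[-4.9,-22.8,1.8],"twist":[0,0,0],"gripper":1},{"dp":[-5,-23.4,2],"twist":[0,0,0],"gripper":1},{"dp":[-5,-23.4,2],"twist":[0,0,0],"gripper":1}]}'; python3 - <<'E'
from h import *
from cell import bot
for i in range(3): a=bot.snapshot("top");b=bot.snapshot("scene")
pickle.dump(dict(top=a,scene=b),open("d1.pkl","wb"))
go([574.5,-204,130],-5)
A=a["pixels"][140:290,360:535];B=b["pixels"][100:250,170:345]
cv2.imwrite("pics/h.png",np.hstack([cv2.resize(B,(400,343)),cv2.resize(A,(400,343))]))
E
```

```text
time: 5.2
position: [572.4, -204.5, 129.3]
ee_rot: [-0.132, -3.137, -0.002]
wrist_force: [-0.6, -0.3, -1.7]
finger_gap: 14.7
gripper_force: 68.4
t 5.5 pos [ 573.1 -203.4  130.1] dp [-0.15 -0.05  0.01] twist [ 0.01 -0.    0.34] F [-0.1 -0.8 -2.1] gap 15.1
```

View pics/h.png

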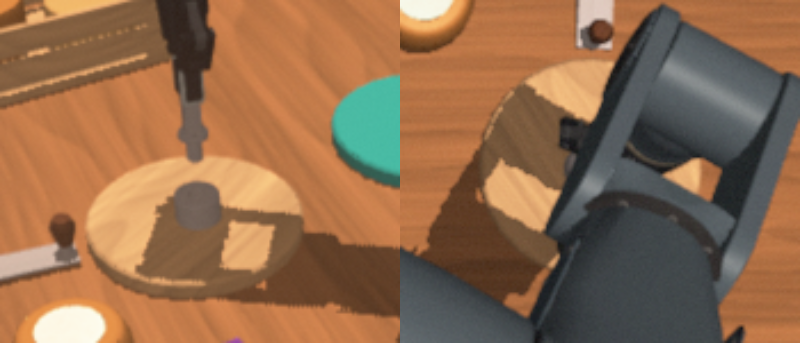

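The spindle hangs upright just behind and above the boss: scene foot at about (255,169), boss at (257,190). The hand hides the boss in the top view. I'll measure the held shank's offset in the scene view.

```bash
python3 - <<'E'
from h import *
d=pickle.load(open("d1.pkl","rb"));s=d["scene"]
h=cv2.cvtColor(s["pixels"],cv2.COLOR_BGR2HSV)
for v in range(142,172):
    r=h[v,240:272]; m=np.where((r[:,1]<110))[0]+240
    # subpixel: use saturation profile
    sat=r[:,1].astype(float);b=np.median(np.r_[sat[:6],sat[-6:]]);w=np.clip((b-sat)/(b-np.percentile(sat,8)),0,1)
    w[(np.arange(240,272)<246)|(np.arange(240,272)>265)]=0
    print(v,m.min() if len(m) else None,m.max() if len(m) else None,"w",round(w.sum(),1),"c",round((w*np.arange(240,272)).sum()/max(w.sum(),.1),2))
p=np.array([573.1,-203.4])
for z in(89.3,100,115.3,121.3,130): print(z,proj(s,[*p,z]).round(2),"bore",proj(s,[574.6,-204.2,48]).round(2), "per mm x",(proj(s,[p[0]+1,p[1],z])-proj(s,[*p,z])).round(2),"per mm y",(proj(s,[p[0],p[1]+1,z])-proj(s,[*p,z])).round(2))
E
```

```text
142 249 258 w 8.7 c 253.57
143 249 258 w 9.5 c 253.69
144 249 258 w 9.7 c 253.59
145 249 257 w 8.6 c 253.09
146 249 257 w 8.1 c 252.98
147 250 257 w 8.2 c 253.14
148 250 257 w 8.3 c 253.22
149 250 257 w 8.4 c 253.37
150 250 257 w 8.2 c 253.42
151 250 257 w 8.0 c 253.44
152 250 257 w 8.0 c 253.57
153 250 257 w 8.2 c 253.67
154 250 258 w 8.6 c 253.82
155 249 259 w 10.2 c 254.1
156 249 260 w 11.9 c 254.14
157 248 260 w 12.6 c 254.05
158 248 260 w 12.8 c 253.99
159 248 260 w 12.5 c 253.88
160 248 259 w 11.9 c 253.87
161 249 258 w 9.8 c 253.73
162 251 257 w 7.7 c 254.02
163 252 257 w 6.6 c 254.41
164 252 257 w 6.4 c 254.44
165 252 257 w 6.4 c 254.59
166 252 257 w 6.4 c 254.66
167 252 257 w 6.8 c 254.97
168 252 257 w 7.7 c 255.43
169 252 258 w 7.2 c 255.39
170 253 256 w 4.5 c 254.67
171 None None w 2.5 c 254.8
89.3 [255.13 168.85] bore [255.7 184.1] per mm x [-0.42  0.1 ] per mm y [0.16 0.23]
100 [254.78 164.77] bore [255.7 184.1] per mm x [-0.43  0.1 ] per mm y [0.16 0.23]
115.3 [254.28 158.86] bore [255.7 184.1] per mm x [-0.43  0.1 ] per mm y [0.16 0.23]
121.3 [254.07 156.51] bore [255.7 184.1] per mm x [-0.43  0.1 ] per mm y [0.16 0.23]
130 [253.78 153.08] bore [255.7 184.1] per mm x [-0.43  0.1 ] per mm y [0.16 0.22]
```

```bash
cat >> h.py <<'E'
B=np.array([574.5,-204.2,48.]);L=40.8;YAW=-4.7
def tip(th,xi,dep,lat=0,b=B):
    "TCP so the foot's low edge is xi along the lean direction from bore centre, dep below mouth, tilted th deg"
    y=np.radians(YAW);n=np.array([-np.sin(y),np.cos(y),0]);m=np.array([np.cos(y),np.sin(y),0]);t=np.radians(th);z=np.array([0,0,1.])
    a=np.cos(t)*z+np.sin(t)*n;e=np.cos(t)*n-np.sin(t)*z
    go(b+xi*n+lat*m-dep*z-8*e+L*a,YAW,-th*m)
def where(b=B):
    "measured tilt, low-edge xi, depth, lateral, force along n,m,z"
    from cell import bot
    st=bot.state();y=np.radians(YAW);n=np.array([-np.sin(y),np.cos(y),0]);m=np.array([np.cos(y),np.sin(y),0])
    C=R.from_rotvec(st["ee_rot"]).as_matrix();a=-C[:,2];F=st["position"]-L*a
    h=np.array([0,0,-1.])+a[2]*a; e=h/np.linalg.norm(h) if np.linalg.norm(h)>.03 else n
    lo=F+8*e-b;w=st["wrist_force"]
    print("t",round(st["time"],2),"tilt",np.degrees(np.arcsin([a@n,a@m])).round(2),"low xi,lat,depth",np.round([lo@n,lo@m,-lo[2]],2),"foot c",np.round([(F-b)@n,(F-b)@m,b[2]-F[2]],2),"F n,m,z",np.round([w@n,w@m,w[2]],1),"T",np.round(st["torque"],2),"gap",round(st["finger_gap"],1))
E
python3 -c "
from h import *
where();tip(20,6,-8)"
```

```text
t 5.5 tilt [-0.01  0.  ] low xi,lat,depth [  8.67  -1.51 -41.27] foot c [  0.67  -1.51 -41.27] F n,m,z [-0.8 -0.  -2.1] T [ 0.05 -0.   -0.04] gap 15.1
t 5.5 pos [ 573.1 -203.4  130.1] dp [-0.15  1.18  3.3 ] twist [20.01  0.    0.04] F [-0.1 -0.8 -2.1] gap 15.1
```

```bash
python3 -m jog '{"moves":[{"dp":[-0.05,0.3,0],"twist":[5,0,0],"gripper":1},{"dp":[-0.1,0.6,0.3],"twist":[10,0,0],"gripper":1},{"dp":[-0.15,0.9,1],"twist":[15,0,0],"gripper":1},{"dp":[-0.15,1.18,1.9],"twist":[20,0,0],"gripper":1},{"dp":[-0.15,1.18,2.8],"twist":[20,0,0],"gripper":1},{"dp":[-0.15,1.18,3.3],"twist":[20,0,0],"gripper":1},{"dp":[-0.15,1.18,3.3],"twist":[20,0,0],"gripper":1},{"dp":[-0.15,1.18,3.3],"twist":[20,0,0],"gripper":1}]}'; python3 - <<'E'
from h import *
from cell import bot
a=bot.snapshot("scene");a=bot.snapshot("scene")
pickle.dump(a,open("d2.pkl","wb"))
where();tip(20,6,-1);tip(20,6,1.5)
cv2.imwrite("pics/i.png",cv2.resize(a["pixels"][130:210,205:310],(800,600),interpolation=cv2.INTER_CUBIC))
E
```

```text
time: 6.3
position: [575.8, -194.6, 97.1]
ee_rot: [-0.131, -3.078, 0.542]
wrist_force: [-0.2, -0.2, -2.3]
finger_gap: 14.7
gripper_force: 68.9
t 6.4 tilt [20.   -0.02] low xi,lat,depth [ 3.27  0.57 -8.32] foot c [ -4.25   0.58 -11.05] F n,m,z [-0.2 -0.2 -1.8] T [ 0.3  -0.03  0.01] gap 14.4
t 6.4 pos [ 575.9 -194.6   97.4] dp [0.06 0.51 0.59] twist [-0.    0.02 -0.18] F [-0.2 -0.1 -1.8] gap 14.4
t 6.4 pos [ 575.9 -194.6   97.4] dp [0.06 0.59 0.83] twist [-0.    0.02 -0.18] F [-0.2 -0.1 -1.8] gap 14.4
```

View pics/i.png

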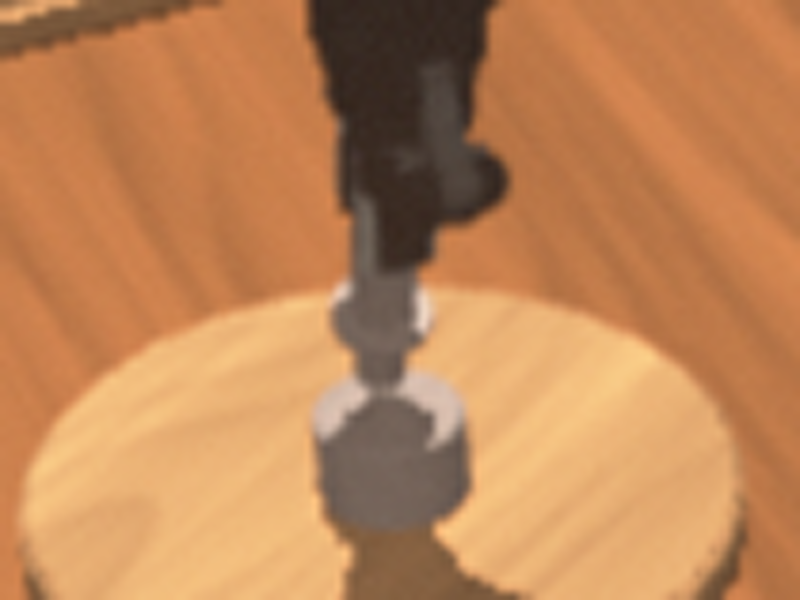

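The spindle now leans with its foot just above the bore's mouth, the foot tip at scene about (255,182), well in line with the bore at (255.5,184).

```bash
python3 -m jog '{"moves":[{"dp":[0.03,0.25,0.2],"twist":[0,0,0],"gripper":1},{"dp":[0.06,0.51,0.4],"twist":[0,0,0],"gripper":1},{"dp":[0.06,0.51,0.55],"twist":[0,0,0],"gripper":1},{"dp":[0.06,0.51,0.59],"twist":[0,0,0],"gripper":1},{"dp":[0.06,0.51,0.59],"twist":[0,0,0],"gripper":1},{"dp":[0.06,0.51,0.59],"twist":[0,0,0],"gripper":1},{"dp":[0.06,0.51,0.59],"twist":[0,0,0],"gripper":1},{"dp":[0.06,0.51,0.59],"twist":[0,0,0],"gripper":1}]}' >/dev/null; python3 - <<'E'
from h import *
d=pickle.load(open("d2.pkl","rb"));y=np.radians(YAW);n=np.array([-np.sin(y),np.cos(y),0]);m=np.array([np.cos(y),np.sin(y),0])
print(proj(d,B+3.27*n+.57*m+[0,0,8.32]),proj(d,B))
where();tip(20,6,1.5)
E
```

```text
[255.62540666 181.89814164] [255.74243131 184.08773211]
t 7.2 tilt [2.e+01 1.e-02] low xi,lat,depth [ 7.23 -0.42 -0.42] foot c [-0.29 -0.42 -3.16] F n,m,z [-0.4 -0.5 -1.8] T [ 0.28 -0.01 -0.01] gap 14.7
t 7.2 pos [ 575.2 -190.5   89.5] dp [-0.04 -0.05  0.22] twist [-0.   -0.01 -0.07] F [-0.5 -0.3 -1.8] gap 14.7
```

```bash
python3 -m jog '{"moves":[{"dp":[-0.03,-0.1,0],"twist":[0,0,0],"gripper":1},{"dp":[-0.03,-0.1,0.05],"twist":[0,0,0],"gripper":1},{"dp":[-0.03,-0.09,0.1],"twist":[0,0,0],"gripper":1},{"dp":[-0.03,-0.08,0.15],"twist":[0,0,0],"gripper":1},{"dp":[-0.03,-0.07,0.2],"twist":[0,0,0],"gripper":1},{"dp":[-0.03,-0.07,0.22],"twist":[0,0,0],"gripper":1},{"dp":[-0.03,-0.07,0.22],"twist":[0,0,0],"gripper":1},{"dp":[-0.03,-0.07,0.22],"twist":[0,0,0],"gripper":1}]}' >/dev/null; python3 - <<'E'
from h import *
where();tip(20,6,3)
E
```

```text
t 8.0 tilt [20.    0.03] low xi,lat,depth [ 5.82 -0.22  1.5 ] foot c [-1.7  -0.23 -1.23] F n,m,z [-0.6  0.1 -1.7] T [ 0.33 -0.05  0.05] gap 14.6
t 8.0 pos [ 575.3 -192.    87.6] dp [-0.02  0.07  0.13] twist [ 0.   -0.03 -0.06] F [ 0.  -0.6 -1.7] gap 14.6
```

```bash
python3 -m jog '{"moves":[{"dp":[-0.01,0.01,0.03],"twist":[0,0,0],"gripper":1},{"dp":[-0.02,0.03,0.06],"twist":[0,0,0],"gripper":1},{"dp":[-0.02,0.05,0.09],"twist":[0,0,0],"gripper":1},{"dp":[-0.02,0.07,0.11],"twist":[0,0,0],"gripper":1},{"dp":[-0.02,0.07,0.13],"twist":[0,0,0],"gripper":1},{"dp":[-0.02,0.07,0.13],"twist":[0,0,0],"gripper":1},{"dp":[-0.02,0.07,0.13],"twist":[0,0,0],"gripper":1},{"dp":[-0.02,0.07,0.13],"twist":[0,0,0],"gripper":1}]}' >/dev/null; python3 - <<'E'
from h import *
where();tip(20,7,3)
E
```

```text
t 8.8 tilt [20.    0.02] low xi,lat,depth [ 6.04 -0.01  2.93] foot c [-1.48 -0.02  0.19] F n,m,z [-0.2 -0.1 -2.5] T [ 0.36 -0.04 -0.02] gap 14.9
t 8.8 pos [ 575.5 -191.8   86.1] dp [-0.    0.09 -0.03] twist [-0.   -0.02 -0.06] F [-0.1 -0.2 -2.5] gap 14.9
```

```bash
python3 -m jog '{"moves":[{"dp":[0,0.03,-0.01],"twist":[0,0,0],"gripper":1},{"dp":[0,0.06,-0.02],"twist":[0,0,0],"gripper":1},{"dp":[0,0.09,-0.03],"twist":[0,0,0],"gripper":1},{"dp":[0,0.11,-0.04],"twist":[0,0,0],"gripper":1},{"dp":[0,0.13,-0.05],"twist":[0,0,0],"gripper":1},{"dp":[0,0.13,-0.05],"twist":[0,0,0],"gripper":1},{"dp":[0,0.13,-0.05],"twist":[0,0,0],"gripper":1},{"dp":[0,0.13,-0.05],"twist":[0,0,0],"gripper":1}]}' >/dev/null; python3 - <<'E'
from h import *
where()
E
```

```text
t 9.6 tilt [20.    0.02] low xi,lat,depth [ 7.42 -0.01  2.91] foot c [-0.09 -0.02  0.17] F n,m,z [ 0.1  0.8 -1.6] T [ 0.27 -0.1   0.02] gap 14.6
```

Still free; another small step along the same direction to feel the wall.

```bash
python3 -m jog '{"moves":[{"dp":[0,0.01,0],"twist":[0,0,0],"gripper":1},{"dp":[0,0.03,-0.01],"twist":[0,0,0],"gripper":1},{"dp":[0,0.05,-0.02],"twist":[0,0,0],"gripper":1},{"dp":[0,0.07,-0.02],"twist":[0,0,0],"gripper":1},{"dp":[0,0.08,-0.03],"twist":[0,0,0],"gripper":1},{"dp":[0,0.08,-0.03],"twist":[0,0,0],"gripper":1},{"dp":[0,0.08,-0.03],"twist":[0,0,0],"gripper":1},{"dp":[0,0.08,-0.03],"twist":[0,0,0],"gripper":1}]}' >/dev/null; python3 - <<'E'
from h import *
where()
E
```

```text
t 10.4 tilt [20.01  0.03] low xi,lat,depth [ 8.14 -0.02  2.87] foot c [ 0.63 -0.03  0.13] F n,m,z [-2.3  0.7 -3. ] T [ 0.06  0.02 -0.02] gap 14.8
```

The wall is felt lightly (2 N) at xi = 7.9–8.1, so the bore lies about 0.45 mm further along than estimated. I'll update the bore and straighten in steps.

```bash
sed -i 's/^B=.*;L=/B=np.array([574.54,-203.75,48.]);L=/' h.py; python3 - <<'E'
from h import *
where();tip(20,7,2.9);tip(17,7.1,2.9);tip(14,7.25,2.9);tip(10,7.55,2.9)
E
```

```text
t 10.4 tilt [20.01  0.03] low xi,lat,depth [ 7.69 -0.02  2.87] foot c [ 0.17 -0.03  0.13] F n,m,z [-2.3  0.7 -3. ] T [ 0.06  0.02 -0.02] gap 14.8
t 10.4 pos [ 575.7 -189.7   86.2] dp [-0.   -0.06  0.03] twist [-0.01 -0.03 -0.06] F [ 0.6 -2.4 -3. ] gap 14.8
t 10.4 pos [ 575.7 -189.7   86.2] dp [-0.   -0.27  0.07] twist [-3.01 -0.02 -0.06] F [ 0.6 -2.4 -3. ] gap 14.8
t 10.4 pos [ 575.7 -189.7   86.2] dp [-0.   -0.46  0.12] twist [-6.01 -0.02 -0.06] F [ 0.6 -2.4 -3. ] gap 14.8
t 10.4 pos [ 575.7 -189.7   86.2] dp [-0.   -0.71  0.21] twist [-10.01  -0.02  -0.06] F [ 0.6 -2.4 -3. ] gap 14.8
```

```bash
python3 -m jog '{"moves":[{"dp":[0,-0.06,0.03],"twist":[0,0,0],"gripper":1},{"dp":[0,-0.13,0.04],"twist":[-1,0,0],"gripper":1},{"dp":[0,-0.2,0.06],"twist":[-2,0,0],"gripper":1},{"dp":[0,-0.27,0.07],"twist":[-3,0,0],"gripper":1},{"dp":[0,-0.36,0.1],"twist":[-4.5,0,0],"gripper":1},{"dp":[0,-0.46,0.12],"twist":[-6,0,0],"gripper":1},{"dp":[0,-0.46,0.12],"twist":[-6,0,0],"gripper":1},{"dp":[0,-0.46,0.12],"twist":[-6,0,0],"gripper":1}]}' >/dev/null; python3 - <<'E'
from h import *
where();tip(14,7.25,2.9);tip(12,7.4,2.9);tip(10,7.55,2.9);tip(8,7.7,2.9)
E
```

```text
t 11.2 tilt [14.    0.02] low xi,lat,depth [ 7.12 -0.13  2.87] foot c [-0.64 -0.14  0.93] F n,m,z [ 0.  -0.4 -1.7] T [ 0.23 -0.04 -0.02] gap 14.4
t 11.2 pos [ 575.2 -194.5   86.7] dp [-0.01  0.01 -0.  ] twist [ 0.   -0.02 -0.12] F [-0.4  0.1 -1.7] gap 14.4
t 11.2 pos [ 575.2 -194.5   86.7] dp [-0.01 -0.11  0.03] twist [-2.   -0.02 -0.12] F [-0.4  0.1 -1.7] gap 14.4
t 11.2 pos [ 575.2 -194.5   86.7] dp [-0.01 -0.24  0.06] twist [-4.   -0.02 -0.12] F [-0.4  0.1 -1.7] gap 14.4
t 11.2 pos [ 575.2 -194.5   86.7] dp [-0.01 -0.36  0.09] twist [-6.   -0.02 -0.12] F [-0.4  0.1 -1.7] gap 14.4
```

Contact-free at 14°. On to 10°.

```bash
python3 -m jog '{"moves":[{"dp":[-0.01,-0.05,0.01],"twist":[-1,0,0],"gripper":1},{"dp":[-0.01,-0.11,0.03],"twist":[-2,0,0],"gripper":1},{"dp":[-0.01,-0.18,0.05],"twist":[-3,0,0],"gripper":1},{"dp":[-0.01,-0.24,0.06],"twist":[-4,0,0],"gripper":1},{"dp":[-0.01,-0.24,0.06],"twist":[-4,0,0],"gripper":1},{"dp":[-0.01,-0.24,0.06],"twist":[-4,0,0],"gripper":1},{"dp":[-0.01,-0.24,0.06],"twist":[-4,0,0],"gripper":1},{"dp":[-0.01,-0.24,0.06],"twist":[-4,0,0],"gripper":1}]}' >/dev/null; python3 - <<'E'
from h import *
where();tip(10,7.6,2.9);tip(7.5,7.75,2.9);tip(5,7.85,2.9)
E
```

```text
t 12.0 tilt [1.001e+01 1.000e-02] low xi,lat,depth [7.95 0.14 2.96] foot c [0.07 0.13 1.56] F n,m,z [-1.2  0.2 -1.6] T [-0.04 -0.04 -0.05] gap 14.9
t 12.0 pos [ 575.3 -196.6   86.6] dp [ 0.01 -0.04  0.  ] twist [-0.01 -0.01 -0.04] F [ 0.1 -1.2 -1.6] gap 14.9
t 12.0 pos [ 575.3 -196.6   86.6] dp [ 0.01 -0.2   0.04] twist [-2.51 -0.01 -0.04] F [ 0.1 -1.2 -1.6] gap 14.9
t 12.0 pos [ 575.3 -196.6   86.6] dp [ 0.01 -0.36  0.08] twist [-5.01 -0.   -0.04] F [ 0.1 -1.2 -1.6] gap 14.9
```

```bash
python3 -m jog '{"moves":[{"dp":[0,-0.04,0],"twist":[0,0,0],"gripper":1},{"dp":[0,-0.12,0.02],"twist":[-1.2,0,0],"gripper":1},{"dp":[0,-0.2,0.04],"twist":[-2.5,0,0],"gripper":1},{"dp":[0,-0.28,0.06],"twist":[-3.7,0,0],"gripper":1},{"dp":[0,-0.36,0.08],"twist":[-5,0,0],"gripper":1},{"dp":[0,-0.36,0.08],"twist":[-5,0,0],"gripper":1},{"dp":[0,-0.36,0.08],"twist":[-5,0,0],"gripper":1},{"dp":[0,-0.36,0.08],"twist":[-5,0,0],"gripper":1}]}' >/dev/null; python3 - <<'E'
from h import *
where();tip(5,7.85,2.9);tip(2.5,7.95,2.9);tip(0,8,2.9)
E
```

```text
t 12.8 tilt [5.01 0.02] low xi,lat,depth [ 8.16 -0.04  2.99] foot c [ 0.19 -0.08  2.29] F n,m,z [ 0.1 -0.3 -2.5] T [ 0.08  0.   -0.  ] gap 14.7
t 12.8 pos [ 574.8 -200.    86.4] dp [-0.01 -0.03 -0.01] twist [-0.01 -0.02 -0.04] F [-0.3  0.2 -2.5] gap 14.7
t 12.8 pos [ 574.8 -200.    86.4] dp [-0.01 -0.2   0.03] twist [-2.51 -0.02 -0.04] F [-0.3  0.2 -2.5] gap 14.7
t 12.8 pos [ 574.8 -200.    86.4] dp [-0.01 -0.37  0.08] twist [-5.01 -0.02 -0.04] F [-0.3  0.2 -2.5] gap 14.7
```

```bash
python3 -m jog '{"moves":[{"dp":[0,-0.03,0],"twist":[0,0,0],"gripper":1},{"dp":[0,-0.12,0.01],"twist":[-1.2,0,0],"gripper":1},{"dp":[0,-0.2,0.03],"twist":[-2.5,0,0],"gripper":1},{"dp":[0,-0.28,0.06],"twist":[-3.7,0,0],"gripper":1},{"dp":[0,-0.37,0.08],"twist":[-5,0,0],"gripper":1},{"dp":[0,-0.37,0.08],"twist":[-5,0,0],"gripper":1},{"dp":[0,-0.37,0.08],"twist":[-5,0,0],"gripper":1},{"dp":[0,-0.37,0.08],"twist":[-5,0,0],"gripper":1}]}' >/dev/null; python3 - <<'E'
from h import *
where();tip(0,8,6)
E
```

```text
t 13.6 tilt [0.   0.01] low xi,lat,depth [ 7.72 -0.02  2.86] foot c [-0.28 -0.02  2.86] F n,m,z [ 0.7 -0.2 -1.5] T [ 0.01 -0.04  0.02] gap 14.6
t 13.6 pos [ 574.5 -204.    85.9] dp [-0.    0.03  0.31] twist [-0.   -0.01 -0.06] F [-0.1  0.7 -1.5] gap 14.6
```

Upright, 2.9 mm in, nearly force-free. Sliding down gently.

```bash
python3 -m jog '{"moves":[{"dp":[0,0.02,0.04],"twist":[0,0,0],"gripper":1},{"dp":[0,0.02,0.09],"twist":[0,0,0],"gripper":1},{"dp":[0,0.02,0.14],"twist":[0,0,0],"gripper":1},{"dp":[0,0.02,0.2],"twist":[0,0,0],"gripper":1},{"dp":[0,0.02,0.26],"twist":[0,0,0],"gripper":1},{"dp":[0,0.02,0.31],"twist":[0,0,0],"gripper":1},{"dp":[0,0.02,0.31],"twist":[0,0,0],"gripper":1},{"dp":[0,0.02,0.31],"twist":[0,0,0],"gripper":1}]}' >/dev/null; python3 - <<'E'
from h import *
where()
E
```

```text
t 14.4 tilt [-0.01  0.01] low xi,lat,depth [7.86 0.05 5.99] foot c [-0.14  0.05  5.99] F n,m,z [-0.3  0.2 -2.4] T [-0.03  0.05  0.03] gap 15.0
```

Free. Continue 8 mm.

```bash
python3 -m jog '{"moves":[{"dp":[0,0,0.12],"twist":[0,0,0],"gripper":1},{"dp":[0,0,0.25],"twist":[0,0,0],"gripper":1},{"dp":[0,0,0.38],"twist":[0,0,0],"gripper":1},{"dp":[0,0,0.51],"twist":[0,0,0],"gripper":1},{"dp":[0,0,0.64],"twist":[0,0,0],"gripper":1},{"dp":[0,0,0.76],"twist":[0,0,0],"gripper":1},{"dp":[0,0,0.8],"twist":[0,0,0],"gripper":1},{"dp":[0,0,0.8],"twist":[0,0,0],"gripper":1}]}' >/dev/null; python3 - <<'E'
from h import *
where()
E
```

```text
t 15.2 tilt [-0.    0.01] low xi,lat,depth [7.820e+00 1.000e-02 1.403e+01] foot c [-1.800e-01  1.000e-02  1.403e+01] F n,m,z [-0.   0.1 -2.1] T [-0.01  0.02 -0.04] gap 14.6
```

```bash
python3 -m jog '{"moves":[{"dp":[0,0,0.12],"twist":[0,0,0],"gripper":1},{"dp":[0,0,0.26],"twist":[0,0,0],"gripper":1},{"dp":[0,0,0.4],"twist":[0,0,0],"gripper":1},{"dp":[0,0,0.55],"twist":[0,0,0],"gripper":1},{"dp":[0,0,0.7],"twist":[0,0,0],"gripper":1},{"dp":[0,0,0.84],"twist":[0,0,0],"gripper":1},{"dp":[0,0,0.95],"twist":[0,0,0],"gripper":1},{"dp":[0,0,0.95],"twist":[0,0,0],"gripper":1}]}' >/dev/null; python3 - <<'E'
from h import *
where()
E
```

```text
t 16.0 tilt [-0.01  0.02] low xi,lat,depth [ 7.85 -0.03 23.66] foot c [-0.15 -0.03 23.66] F n,m,z [-0.4 -0.1 -3. ] T [-0.07  0.04 -0.06] gap 15.3
```

Depth is 23.7 of 26 mm, still free. Now a slow approach to the collar contact.

```bash
python3 -m jog '{"moves":[{"dp":[0,0,0.04],"twist":[0,0,0],"gripper":1},{"dp":[0,0,0.08],"twist":[0,0,0],"gripper":1},{"dp":[0,0,0.12],"twist":[0,0,0],"gripper":1},{"dp":[0,0,0.15],"twist":[0,0,0],"gripper":1},{"dp":[0,0,0.18],"twist":[0,0,0],"gripper":1},{"dp":[0,0,0.2],"twist":[0,0,0],"gripper":1},{"dp":[0,0,0.2],"twist":[0,0,0],"gripper":1},{"dp":[0,0,0.2],"twist":[0,0,0],"gripper":1}]}' >/dev/null; python3 - <<'E'
from h import *
where()
E
```

```text
t 16.8 tilt [ 0. -0.] low xi,lat,depth [ 7.8   0.09 25.46] foot c [-0.2   0.09 25.46] F n,m,z [ 0.2 -0.4 -1.5] T [-0.06  0.02 -0.03] gap 15.2
```

```bash
python3 -m jog '{"moves":[{"dp":[0,0,0.02],"twist":[0,0,0],"gripper":1},{"dp":[0,0,0.04],"twist":[0,0,0],"gripper":1},{"dp":[0,0,0.06],"twist":[0,0,0],"gripper":1},{"dp":[0,0,0.07],"twist":[0,0,0],"gripper":1},{"dp":[0,0,0.08],"twist":[0,0,0],"gripper":1},{"dp":[0,0,0.08],"twist":[0,0,0],"gripper":1},{"dp":[0,0,0.08],"twist":[0,0,0],"gripper":1},{"dp":[0,0,0.08],"twist":[0,0,0],"gripper":1}]}' >/dev/null; python3 - <<'E'
from h import *
where()
E
```

```text
t 17.6 tilt [ 0.01 -0.01] low xi,lat,depth [ 7.79  0.16 25.97] foot c [-0.21  0.16 25.97] F n,m,z [-0.1 -1.4  1.6] T [0.1  0.16 0.04] gap 14.7
```

The collar has touched (Fz +3.6 N). A tiny press, then open.

```bash
python3 -m jog '{"moves":[{"dp":[0,0,0.02],"twist":[0,0,0],"gripper":1},{"dp":[0,0,0.03],"twist":[0,0,0],"gripper":1},{"dp":[0,0,0.03],"twist":[0,0,0],"gripper":1},{"dp":[0,0,0.03],"twist":[0,0,0],"gripper":1.6},{"dp":[0,0,0.0],"twist":[0,0,0],"gripper":2.5},{"dp":[0,0,0],"twist":[0,0,0],"gripper":3.5},{"dp":[0,0,0],"twist":[0,0,0],"gripper":4.5},{"dp":[0,0,0],"twist":[0,0,0],"gripper":5}]}' ; python3 - <<'E'
from h import *
where()
E
```

```text
time: 18.4
position: [574.6, -203.9, 62.3]
ee_rot: [-0.131, -3.139, -0.0]
wrist_force: [0.3, 0.3, 0.7]
finger_gap: 49.8
gripper_force: 0.0
t 18.4 tilt [-0.01  0.01] low xi,lat,depth [ 7.9   0.05 26.51] foot c [-0.1   0.05 26.51] F n,m,z [0.3 0.2 0.7] T [-0.03  0.01 -0.01] gap 49.8
```

```bash
python3 -m jog '{"moves":[{"dp":[0,0,-0.5],"twist":[0,0,0],"gripper":5},{"dp":[0,0,-2],"twist":[0,0,0],"gripper":5},{"dp":[0,0,-4],"twist":[0,0,0],"gripper":5},{"dp":[0,0,-6.5],"twist":[0,0,0],"gripper":5},{"dp":[0,0,-9],"twist":[0,0,0],"gripper":5},{"dp":[0,0,-11.5],"twist":[0,0,0],"gripper":5},{"dp":[0,1,-13],"twist":[0,0,0],"gripper":5},{"dp":[0,3,-13.5],"twist":[0,0,0],"gripper":5}]}' && python3 -m jog '{"moves":[{"dp":[0,4,0],"twist":[0,0,0],"gripper":5},{"dp":[0,8,0],"twist":[0,0,0],"gripper":5},{"dp":[0,12,0],"twist":[0,0,0],"gripper":5},{"dp":[0,16,0],"twist":[0,0,0],"gripper":5},{"dp":[0,20,0],"twist":[0,0,0],"gripper":5},{"dp":[0,23,0],"twist":[0,0,0],"gripper":5},{"dp":[0,24,0],"twist":[0,0,0],"gripper":5},{"dp":[0,24,0],"twist":[0,0,0],"gripper":5}]}'; python3 - <<'E'
from h import *
from cell import bot
a=bot.snapshot("scene");b=bot.snapshot("top");pickle.dump(dict(top=b,scene=a),open("d3.pkl","wb"))
A=a["pixels"][130:230,190:323];T=b["pixels"][162:262,377:510]
cv2.imwrite("pics/f.png",np.hstack([cv2.resize(A,(400,300),interpolation=cv2.INTER_CUBIC),cv2.resize(T,(400,300),interpolation=cv2.INTER_CUBIC)]))
print("home collar edge/top proj",proj(a,[574.5,-204,54]),proj(a,[574.5,-204,120]),proj(b,[574.5,-204,54]),proj(b,[574.5,-204,120]))
E
```

```text
time: 19.2
position: [578.3, -175.0, 199.9]
ee_rot: [0.134, 3.135, -0.003]
wrist_force: [0.0, 0.4, -0.2]
finger_gap: 49.9
gripper_force: 0.0
time: 20.0
position: [596.5, 66.8, 197.4]
ee_rot: [-0.126, -3.138, 0.0]
wrist_force: [0.0, -0.3, 1.0]
finger_gap: 50.0
gripper_force: 0.0
home collar edge/top proj [255.58388965 181.95738681] [253.41761065 157.03228429] [444.01200643 211.61900656] [449.93724821 207.79856039]
```

View pics/f.png

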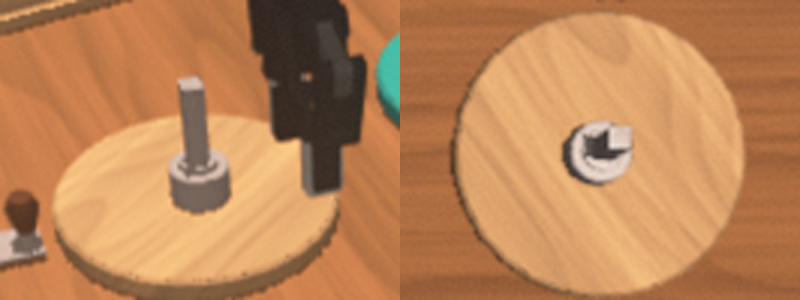

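The spindle stands upright on the boss, collar seated. Its shaft top is at scene (253,157.5) against a predicted (253.4,157.0) when home, and the top view agrees. The gripper is clear of everything.

```bash
python3 -c "
from cell import bot
print(bot.close_job())"
```

```text
the job is handed in; nothing more can be done
None
```

The spindle was tipped in at 20°, straightened and slid home, and now stands upright with its collar on the boss; I let go and handed the job in at about 20 s, with only a few newtons in any reading against the boss.

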